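# Find the stamped crate and push it into the dispatch lane

## Robot

A 6-joint arm with a two-finger parallel gripper is mounted at the origin on the work surface. World frame = base frame: x ahead of the robot, y to its left, z up, the work surface at z = 0. Lengths are in m, angles in rad, forces in N, time in s.
With the tool pointing down it reaches from about 0.375 to 0.9 m from the base axis. Payload 3.1 kg.
Tool frame: the origin (TCP) lies at the centre of the arm's flange, where the gripper is bolted on; the fingertips stand 173 mm ahead of it and the grasp point (between the pads) lies 155 mm ahead of it (tip_extent is the distance from the TCP to the fingertips, in m); z points along the fingers, y is the direction in which the jaws open and shut (so a half turn about z gives the same grasp; the last joint's range is limited). The gripper opens to 85 mm and grips with 20 to 120 N. Pads are 22 mm wide; open, the fingers measure 114 mm over their backs; the gripper's body (76 mm by 85 mm) begins 54 mm behind the grasp point. The pads swing forward as they close: fully open they stand 13 mm farther back than shut.
Start: joints at [-1.286, 0.527, 1.433, -0, 1.181, -0.178], TCP at [0.279, -0.559, 0.405] pointing down, gripper open.
Joint ranges: [-3.08, 3.08], [-0.75, 2.2], [0.22, 2.44], [-1.43, 4.57], [0, 2.65], [-2.85, 2.85]. Speed limits (rad/s): [2.79, 2.79, 3.14, 3.14, 3.14, 3.14].

## Interface

Orientations are given as a unit quaternion [x, y, z, w].
In Python, from station import sense, snapshot, sign_off, tip_extent gives the robot as it stands. The module is installed in compiled form; this text tells all that it offers.
- The arm moves only by the tool servo_tool, never from a script. Its argument "rows" is a list of rows, each a list of 3 entries, a list of its own where there are three numbers: the shift along the tool's x, y, z in mm, then the turn about the tool's z in degrees, then the opening, from -1 (shut) to 1 (fully open), so that 0 is half open. A call has 1 to 8 rows; each row is the pose to reach, as a shift and turn from the pose measured when the call began, along the tool's axes at that moment; what a row does not reach only later rows make up. A row lasts 1/10 s, in which the tool goes at most 50 mm and 8.59 degrees, less where a joint would pass 70% of its speed; a pose out of reach is approached as far as the arm can. A call with a gripper value outside its range is refused whole. The fingers move at their own pace and stop on an object; "force" is the grip in N (left out, the last holds). Time passes only in rows, so rows that repeat a pose let the fingers close. It gives the time, the measured TCP pose, the force and the opening at its end, in the units of the state.
- sense(): the state, without advancing time (a new reading comes with each control period).
- snapshot(name): name is "scene" or "top"; returns a dict with "image" (420x560x3 uint8, blue, green, red), "z_map" (420x560 float32, m along the optical axis (not along the pixel's ray), 0 where there is no reading), "vertical_fov" (degrees; the focal length in pixels is half the picture's height over the tangent of half this angle, whatever the lens; pixels are square), "cx", "cy" (the principal point, pixels), "cam_to_world" (4x4, takes a point from camera to world coordinates). Camera axes: x right, y down, z forward; pixel columns grow to the right and rows downward; lengths in m; the calibration is good to about 2 mm. A picture is of the moment at which its call begins.
- sign_off(): hands the job in, once; it reports no verdict.
The state is a dict: "t": time; "q": joint angles; "qd": joint speeds; "tau": joint torques, N m; "tcp_pos": TCP position; "tool_rot": TCP orientation; "force": force on the tool from outside, world axes, zero at the start; "ft_torque": the same for the moment, N m; "finger_gap": opening from 0.0 (shut) to 1.0 (fully open).
Only numpy, scipy, OpenCV 4.12 (cv2) and the standard library are available. Lean on these libraries where they do the work, as an engineer would, in place of code of your own. Each camera call takes 0.05 s, during which the arm holds its last target. There are 200 camera calls.

## Task

One of the two small wooden crates has a red stamp on its base. Without lifting either crate, tip both over onto their sides with the fingers so that you can see which base is stamped, then push the stamped crate along the bench until it lies between the two yellow lines of the dispatch lane. Leave both crates lying on their sides, keep the unstamped one out of the lane, and do not disturb the other things on the bench.

Things in the scene. Friction and masses are not known exactly. Their poses are not given: they have to be found in the camera images.
- crate_1: One of two outwardly identical closed wooden crates, one left and one right (+-y) of the lane, at random. Base 80 (own x) x 130 (own y) mm, 150 mm tall, 0.35-0.7 kg; the back (+x) is upright, the front (-x) leans back 17 degrees, so the top is 34 mm deep (own x 6 to 40 mm). Starts upright, own x within 0.25 rad of world x. Origin: centre of the base (underside); own z runs base to top.
- crate_2: One of two outwardly identical closed wooden crates, one left and one right (+-y) of the lane, at random. Base 80 (own x) x 130 (own y) mm, 150 mm tall, 0.35-0.7 kg; the back (+x) is upright, the front (-x) leans back 17 degrees, so the top is 34 mm deep (own x 6 to 40 mm). Starts upright, own x within 0.25 rad of world x. Origin: centre of the base (underside); own z runs base to top.
- crate_1_mid (a point): Point in the middle of crate_1, 70 mm from its base along own z. Bench friction is 0.5 to 0.7: a slow level push within 25 mm of the top of the upright back tips the crate forward over its front bottom edge, hardly sliding; past about 40 degrees it falls on its sloped front by itself, base facing back and 17 degrees up; then it is 77 mm high at the base, 33 at the top.
- crate_2_mid (a point): Point in the middle of crate_2, 70 mm from its base along own z. Bench friction is 0.5 to 0.7: a slow level push within 25 mm of the top of the upright back tips the crate forward over its front bottom edge, hardly sliding; past about 40 degrees it falls on its sloped front by itself, base facing back and 17 degrees up; then it is 77 mm high at the base, 33 at the top.
- stamp (a point): Centre of the stamp: a red ring 62 mm across with a red cross in it, in the middle of the base (underside) of the stamped crate; the other crate's base is bare plywood. It cannot be seen while the crate stands upright. A crate tipped towards the robot shows its base to cameras above and beyond the bench.
- lane: Dispatch lane: flat dark grey-blue strip on the bench, running away from the robot between the crates, with a yellow line along each long edge. 560 mm long (own x), 200 mm wide between the lines (own y), lines 14 mm wide; paint-thin, nothing to bump into. Origin at its centre; turned by up to 0.1 rad.
- carton: Bystander: small closed cardboard box, 90 x 130 x 60 mm, already standing at the far end of the lane; origin at the centre of its underside. Leave it alone.
- tumbler: Bystander: red drinking tumbler, 86 mm across, 150 mm tall, at the left; origin at the centre of its underside. Leave it alone.
- glue: Bystander: white glue bottle with orange cap and blue label, 64 mm across, 190 mm tall, at the right; origin at the centre of its underside. Leave it alone.
- tape: Bystander: blue roll of tape lying flat, 90 mm across, 25 mm tall, near right; origin at the centre of its underside. Leave it alone.
- driver: Bystander: screwdriver with an orange handle 200 mm long, lying beyond the right-hand crate; origin on its underside, where the 26 mm thick handle meets the blade. Leave it alone.
- offcut: Bystander: wooden block, 50 x 120 x 40 mm, near left; origin at the centre of its underside. Leave it alone.
Mind the look-alikes: they are no part of the job. Leave any green or pink look-alike of the crate_2 alone. What is shaped like the crate_1 but orange is not meant.

How it is judged:
On the way:
1. both crates have been tipped and lie on their sides, both still outside the lane (angle between crate_1's own z axis and vertical between 1.45 and 1.99 rad and height (world z) of each of crate_1_mid, crate_2_mid below 0.075 m and (y of crate_1_mid in the frame of lane above 0.15 m or y of crate_1_mid in the frame of lane below -0.15 m) and angle between crate_2's own z axis and vertical between 1.45 and 1.99 rad and (y of crate_2_mid in the frame of lane above 0.15 m or y of crate_2_mid in the frame of lane below -0.15 m)), for 0.2 s.
At the end, for the whole second after the job is handed in: Both crates lie on a side (tilted 83 to 114 degrees), at rest; the stamped crate's centre is within 40 mm of the lane's centre line and within its length (220 mm from its middle); the other crate's centre is at least 150 mm from the centre line (angle between crate_1's own z axis and vertical between 1.45 and 1.99 rad and height (world z) of each of crate_1_mid, crate_2_mid below 0.075 m and angle between crate_2's own z axis and vertical between 1.45 and 1.99 rad and y of crate_1_mid in the frame of lane between -0.04 and 0.04 m and x of crate_1_mid in the frame of lane between -0.22 and 0.22 m and (y of crate_2_mid in the frame of lane above 0.15 m or y of crate_2_mid in the frame of lane below -0.15 m) and linear speed of each of crate_1, crate_2 below 0.02 m/s); the robot touches nothing.
It fails at once if a crate is lifted off the bench (its centre rises higher than tipping over an edge can bring it: over 115 mm, or 92 mm when lying, 62 mm when lying on its sloped front, 94 mm when upright) ((height (world z) of crate_1_mid above 0.115 m or (angle between crate_1's own z axis and vertical above 1.35 rad and height (world z) of crate_1_mid above 0.092 m) or (angle between crate_1's own z axis and vertical between 1.78 and 1.95 rad and height (world z) of crate_1_mid above 0.062 m) or (angle between crate_1's own z axis and vertical below 0.2 rad and height (world z) of crate_1_mid above 0.094 m)) or (height (world z) of crate_2_mid above 0.115 m or (angle between crate_2's own z axis and vertical above 1.35 rad and height (world z) of crate_2_mid above 0.092 m) or (angle between crate_2's own z axis and vertical between 1.78 and 1.95 rad and height (world z) of crate_2_mid above 0.062 m) or (angle between crate_2's own z axis and vertical below 0.2 rad and height (world z) of crate_2_mid above 0.094 m))).
It fails at once if the unstamped crate is brought into the lane (centre within 100 mm of the centre line) (y of crate_2_mid in the frame of lane between -0.1 and 0.1 m).
It fails at once if another thing on the bench is shifted by more than 30 mm or knocked over (distance of any of carton, tumbler, glue, tape, driver, offcut from where it was at the start of the episode above 0.03 m or angle between any of carton, tumbler, glue, tape, offcut's own z axis and vertical above 0.6 rad).
It also fails if it takes over 64 s, if anything falls off the work surface, if the arm or the gripper's body presses on something with over 40 N, if the wrist force passes 120 N, or if a joint passes its speed limit or range.

## Working session

There is one attempt and no reset: what is moved stays moved. The work goes in short steps, Python scripts to look and compute and a tool call to move; the robot and the scene stay as the last step left them, time stands still between calls to the robot, and variables do not carry over. Pictures are saved under pics/ and viewed, about 8 in all and at most 12, crops included, and the job is handed in when it is done.

Besides the shell and the picture viewer there is one more tool, called as a command line: name --argument value ..., lists and objects as JSON in quotes. servo_tool: Moves the arm, as the interface text tells. Its arguments: {"type":"object","properties":{"rows":{"type":"array"},"force":{"type":"number"}},"required":["rows"]}

```bash
mkdir -p pics
cat > h.py <<'E'
import numpy as np, cv2
from station import *
def shot(n):
    s=snapshot(n); im=s["image"]; z=s["z_map"]; h,w=z.shape
    f=h/2/np.tan(np.radians(s["vertical_fov"])/2)
    u,v=np.meshgrid(np.arange(w),np.arange(h))
    P=np.stack([(u-s["cx"])/f*z,(v-s["cy"])/f*z,z,np.ones_like(z)],-1)@np.array(s["cam_to_world"]).T
    return im,P[...,:3],s
E
python3 - <<'E'
from h import *
for n in("scene","top"):
    im,P,s=shot(n); cv2.imwrite(f"pics/{n}0.png",im); np.save(f"{n}0.npy",P); print(n,np.round(s["cam_to_world"],3).tolist(),s["vertical_fov"])
print(sense(),tip_extent)
E
```

```text
scene [[-0.694, 0.52, -0.498, 1.038], [0.72, 0.485, -0.497, 0.527], [-0.016, -0.703, -0.711, 0.854], [0.0, 0.0, 0.0, 1.0]] 56.48982339314415
top [[0.002, -0.989, 0.149, 0.308], [-1.0, -0.004, -0.009, -0.001], [0.009, -0.149, -0.989, 1.445], [0.0, 0.0, 0.0, 1.0]] 55.839590293739505
{'t': 0.1, 'q': array([-1.28654454e+00,  5.28386866e-01,  1.43376522e+00, -7.69356517e-07,
        1.18141639e+00, -1.78509406e-01]), 'qd': array([-0.00186491, -0.00325671, -0.00274192,  0.00050076,  0.00039788,
       -0.0004527 ]), 'tau': array([-5.96825448e-04, -4.43304563e+01, -1.78585839e+01, -2.52032996e-04,
        3.86376661e-03, -1.27629704e-06]), 'tcp_pos': array([ 0.2789467, -0.5589556,  0.4038256]), 'tool_rot': array([ 9.73350214e-01,  2.29321577e-01, -5.25627063e-05, -9.86507300e-04]), 'force': array([ 0.65142768, -0.4109315 ,  0.20098665]), 'ft_torque': array([ 0.01910898,  0.03186896, -0.03549429]), 'finger_gap': 1.0019272096579694} 0.1734
```

View pics/scene0.png

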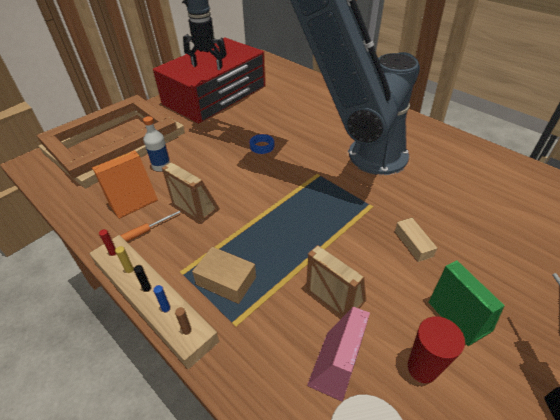

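View pics/top0.png

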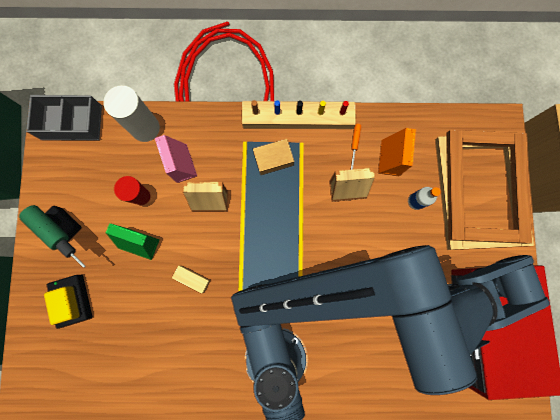

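Candidates in the top image: wooden crates at (206,196) left and (352,184) right. The look-alikes to ignore are pink (176,158), green (133,240) and orange (397,151). The lane runs x≈245–302. The screwdriver is at (354,145), just beyond the right crate.

```bash
cat >> h.py <<'E'
def rect(pts):
    (c,sz,a)=cv2.minAreaRect((pts*1000).astype(np.float32)); b=cv2.boxPoints((c,sz,a)); 
    e=[b[1]-b[0],b[2]-b[1]]; L=max(e,key=np.linalg.norm); L=L*np.sign(L[1]) 
    return np.round(c,1),np.round(sz,1),round(float(np.degrees(np.arctan2(-L[0],L[1]))),2) # yaw: own y=L
E
python3 - <<'E'
from h import *
im=cv2.imread("pics/top0.png"); P=np.load("top0.npy")
hsv=cv2.cvtColor(im,cv2.COLOR_BGR2HSV)
for n,(u,v) in dict(L=(206,196),R=(352,184)).items():
    m=np.zeros(P.shape[:2],bool); m[v-32:v+32,u-33:u+33]=1
    m&=(P[...,2]>.138)&(P[...,2]<.165)
    if n=='R': m&=~((hsv[...,0]<12)&(hsv[...,1]>200))
    q=P[m]; print(n,m.sum(),q[:,2].mean(),rect(q[:,:2]), q.min(0),q.max(0))
y=(hsv[...,0]>20)&(hsv[...,0]<32)&(hsv[...,1]>170)&(hsv[...,2]>120)
for n,a in dict(l=(225,255),r=(290,310)).items():
    m=np.zeros_like(y); m[140:290,a[0]:a[1]]=1; m&=y&(abs(P[...,2])<.01)
    q=P[m]; print(n,len(q),cv2.fitLine(q[:,:2].astype(np.float32),cv2.DIST_HUBER,0,.01,.01).ravel(),q.min(0),q.max(0))
# objects heights map around
for n,(u,v) in dict(carton=(273,156),pink=(176,158),orange=(397,151),driver=(355,140),glue=(424,197),offcut=(190,279),tumb=(130,188)).items():
    m=np.zeros_like(y); m[v-28:v+28,u-24:u+24]=1; m&=P[...,2]>.012
    q=P[m]; print(n,q.min(0).round(3),q.max(0).round(3))
c=im[130:220,160:420]; cv2.imwrite("pics/crop1.png",cv2.resize(c,None,fx=3,fy=3,interpolation=cv2.INTER_CUBIC))
E
```

```text
L 499 0.14929382628928345 (array([589.9, 273.6]), array([185.9,  80. ]), -21.26) [0.55846082 0.18177556 0.13802262] [0.66041957 0.34675224 0.15854901]
R 455 0.14938746706618222 (array([ 624.8, -262.2]), array([ 39.6, 131.1]), 5.18) [ 0.60178866 -0.32748016  0.13814998] [ 0.64862845 -0.19535766  0.15787504]
l 568 [ 0.99990237 -0.01397532  0.5083738   0.12458429] [ 0.24065852  0.11381458 -0.00812313] [0.78727498 0.13543628 0.00862358]
r 516 [ 0.9999453  -0.01045844  0.6514127  -0.09223335] [ 0.29066397 -0.10128924 -0.00861632] [ 0.78600067 -0.08291957  0.00957588]
carton [ 0.308 -0.074  0.012] [0.839 0.087 1.445]
pink [ 0.308 -0.001  0.012] [0.825 0.466 1.445]
orange [ 0.308 -0.474  0.013] [ 7.950e-01 -1.000e-03  1.445e+00]
driver [ 0.308 -0.315  0.012] [ 8.900e-01 -1.000e-03  1.445e+00]
glue [ 0.308 -0.623  0.012] [ 6.820e-01 -1.000e-03  1.445e+00]
offcut [ 0.229 -0.001  0.013] [0.321 0.363 1.445]
tumb [ 0.308 -0.001  0.012] [0.618 0.541 1.445]
```

View pics/crop1.png

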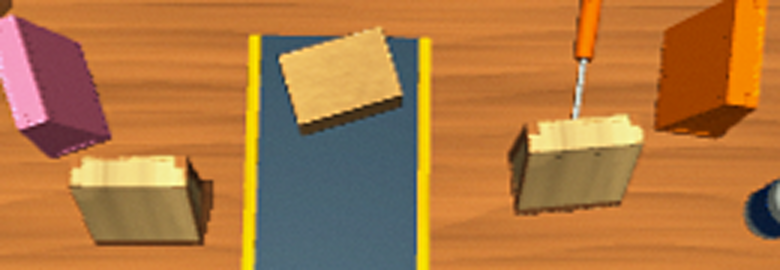

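Run:
```python
from h import *
im=cv2.imread("pics/top0.png"); P=np.load("top0.npy"); ok=P[...,2]<.5
m=np.zeros_like(ok); m[180:197,179:232]=1; m&=(P[...,2]>.138)&(P[...,2]<.165)
q=P[m]; print(m.sum(),rect(q[:,:2]),q.min(0),q.max(0))
for n,(u0,u1,v0,v1) in dict(carton=(250,298,136,176),pink=(152,200,132,181),orange=(378,418,122,177),driver=(345,365,120,172),glue=(405,442,180,212),offcut=(170,212,262,295),tumb=(110,155,172,206),green=(105,160,218,262)).items():
    m=np.zeros_like(ok); m[v0:v1,u0:u1]=1; m&=ok&(P[...,2]>.012)
    q=P[m]; print(n,q.min(0).round(3),q.max(0).round(3))
    if n in('pink','orange'):
        t=q[q[:,2]>.135]; print('  top',rect(t[:,:2]))
```

```text
473 (array([578.7, 246.5]), array([ 40.2, 129.2]), 0.53) [0.55846082 0.18177556 0.13802262] [0.59882792 0.31095236 0.15854901]
carton [ 0.658 -0.061  0.012] [0.781 0.087 0.07 ]
pink [0.627 0.3   0.012] [0.817 0.466 0.16 ]
  top (array([695.1, 374. ]), array([132.1,  40. ]), -69.95)
orange [ 0.657 -0.474  0.013] [ 0.795 -0.378  0.157]
  top (array([ 724.4, -445.3]), array([ 41.1, 130.9]), 82.08)
driver [ 0.637 -0.315  0.012] [ 0.859 -0.23   0.158]
glue [ 0.528 -0.61   0.012] [ 0.64  -0.482  0.194]
offcut [0.229 0.238 0.013] [0.321 0.363 0.05 ]
tumb [0.533 0.455 0.012] [0.618 0.541 0.159]
green [0.346 0.424 0.012] [0.459 0.57  0.157]
```

```bash
cat >> h.py <<'E'
from scipy.spatial.transform import Rotation as R
def go(x,y,z,yaw):
    s=sense(); r=R.from_quat(s["tool_rot"]); M=r.as_matrix()
    d=M.T@(np.array([x,y,z])-s["tcp_pos"])*1000
    cur=np.degrees(np.arctan2(M[1,0],M[0,0])); t=(cur-yaw+180)%360-180
    print("tcp",s["tcp_pos"].round(4),"yaw",cur.round(1),"shift",d.round(0),"turn",round(t,1),"F",s["force"].round(1),"t",s["t"],"gap",round(s["finger_gap"],2),"q6",s["q"][5].round(2))
E
python3 - <<'E'
from h import *
im=cv2.imread("pics/scene0.png"); P=np.load("scene0.npy")
m=np.zeros(P.shape[:2],bool); m[130:158,245:280]=1; m&=(P[...,2]>.015)&(P[...,2]<.04); q=P[m]; print('tape',q.min(0),q.max(0))
go(.678,-.257,.404,5.2)
E
```

```text
tape [ 0.19898035 -0.38342432  0.0150045 ] [ 0.29160945 -0.29400017  0.02724792]
tcp [ 0.2789 -0.559   0.4038] yaw 26.5 shift [492. -92.   0.] turn 21.3 F [ 0.7 -0.4  0.2] t 0.1 gap 1.0 q6 -0.18
```

servo_tool --rows '[[[50,-9,0],5,0],[[98,-18,0],10,0],[[147,-28,0],15,0],[[196,-37,0],21,0],[[245,-46,0],21,0],[[294,-55,0],21,0],[[343,-64,0],21,0],[[392,-74,0],21,0]]'

```text
t: 0.9
tcp_pos: [0.598, -0.3162, 0.4036]
tool_rot: [0.999, 0.048, -0.001, -0.001]
force: [0.3, -0.4, -0.5]
finger_gap: 0.499
```

```bash
python3 -c "
from h import *
go(.678,-.257,.404,5.2)"
```

```text
tcp [ 0.598  -0.3162  0.4036] yaw 5.5 shift [ 85. -51.  -0.] turn 0.3 F [ 0.3 -0.4 -0.5] t 0.9 gap 0.5 q6 0.82
```

servo_tool --rows '[[[42,-25,0],0,0],[[85,-51,0],0,0],[[85,-51,0],0,0],[[85,-51,40],0,0],[[85,-51,75],0,0],[[85,-51,100],0,0],[[85,-51,100],0,0]]'

```text
t: 1.6
tcp_pos: [0.6755, -0.2565, 0.298]
tool_rot: [0.999, 0.048, -0.006, -0.004]
force: [-0.5, 0.9, -0.5]
finger_gap: 0.503
```

```bash
python3 -c "
from h import *
go(.678,-.257,.303,5.2)
im,P,s=shot('scene'); cv2.imwrite('pics/s1.png',cv2.resize(im[100:300,80:380],None,fx=2.5,fy=2.5))"
```

```text
tcp [ 0.6755 -0.2565  0.298 ] yaw 5.5 shift [ 2.  1. -5.] turn 0.3 F [-0.5  0.9 -0.5] t 1.6 gap 0.5 q6 0.96
```

View pics/s1.png

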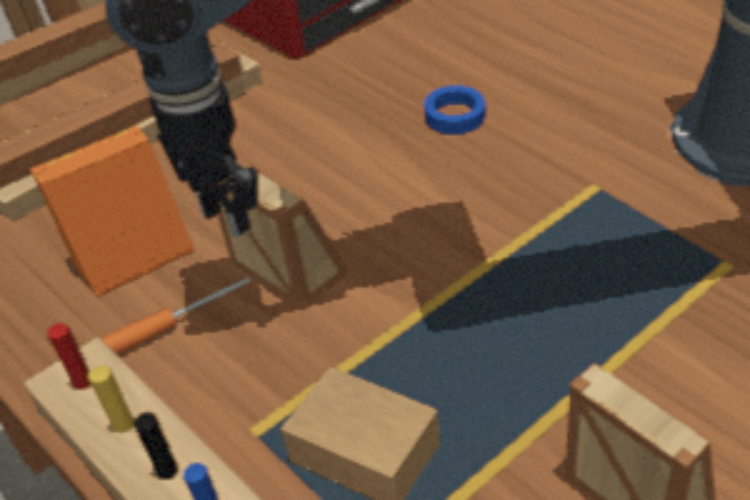

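The fingers (crop (240,195)) are just behind the top of the right crate. Pushing it forward slowly.

servo_tool --rows '[[[-10,0,-4],0,0],[[-18,0,-5],0,0],[[-25,0,-5],0,0],[[-32,0,-5],0,0],[[-39,0,-5],0,0],[[-46,0,-5],0,0],[[-53,0,-5],0,0],[[-60,0,-5],0,0]]'

```text
t: 2.45
tcp_pos: [0.6162, -0.2629, 0.3063]
tool_rot: [0.999, 0.048, -0.003, -0.003]
force: [1.0, -0.2, 2.2]
finger_gap: 0.501
```

```bash
python3 -c "
from h import *
go(.562,-.267,.303,5.2)
im,P,s=shot('scene'); cv2.imwrite('pics/s2.png',cv2.resize(im[100:300,80:380],None,fx=2.5,fy=2.5))"
```

```text
tcp [ 0.6162 -0.2629  0.3063] yaw 5.5 shift [-54.  -1.   4.] turn 0.3 F [ 1.  -0.2  2.2] t 2.45 gap 0.5 q6 0.9
```

View pics/s2.png

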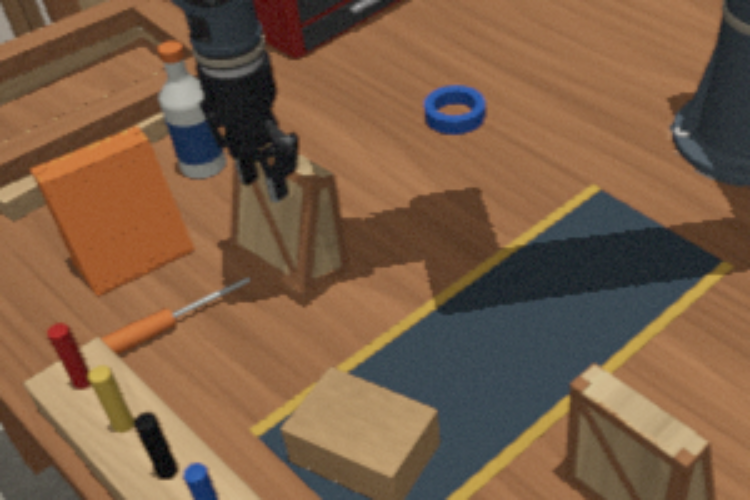

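The right crate is tipping forward as planned, still balanced on its front edge. Continuing.

servo_tool --rows '[[[-7,0,0],0,0],[[-14,0,0],0,0],[[-21,0,0],0,0],[[-28,0,0],0,0],[[-35,0,0],0,0],[[-42,0,0],0,0],[[-49,0,0],0,0],[[-56,0,0],0,0]]'

```text
t: 3.3
tcp_pos: [0.5586, -0.2682, 0.3063]
tool_rot: [0.999, 0.048, -0.005, -0.003]
force: [-0.9, -0.5, 0.5]
finger_gap: 0.503
```

servo_tool --rows '[[[-7,0,0],0,0],[[-14,0,0],0,0],[[-14,0,0],0,0],[[-14,0,0],0,0],[[-14,0,0],0,0],[[-14,0,-30],0,0],[[-14,0,-65],0,0],[[-14,0,-100],0,0]]'

```text
t: 4.1
tcp_pos: [0.5459, -0.2701, 0.4071]
tool_rot: [0.999, 0.048, -0.005, -0.004]
force: [0.5, -0.2, 1.0]
finger_gap: 0.498
```

```bash
python3 -c "
from h import *
go(.632,.247,.404,0.5)
im,P,s=shot('scene'); cv2.imwrite('pics/s3.png',im)"
```

```text
tcp [ 0.5459 -0.2701  0.4071] yaw 5.5 shift [ 135. -506.    6.] turn 5.0 F [ 0.5 -0.2  1. ] t 4.1 gap 0.5 q6 0.83
```

View pics/s3.png

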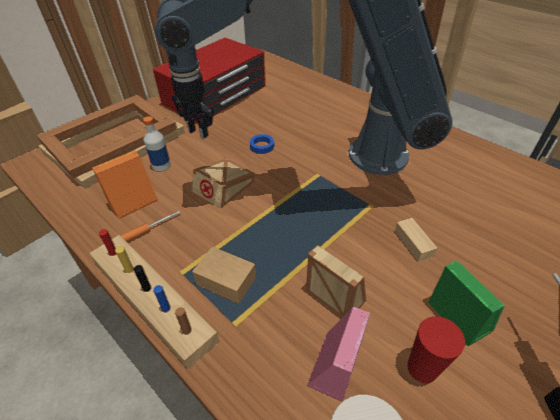

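The right crate is down and carries the red stamp (206,188). Now the left crate.

servo_tool --rows '[[[13,-48,0],2,0],[[26,-96,0],4,0],[[38,-144,0],5,0],[[51,-192,0],5,0],[[64,-240,0],5,0],[[77,-288,2],5,0],[[90,-336,3],5,0],[[102,-384,3],5,0]]'

```text
t: 4.95
tcp_pos: [0.6122, 0.1234, 0.4105]
tool_rot: [1.0, 0.005, -0.0, 0.0]
force: [2.1, -0.5, -0.8]
finger_gap: 0.502
```

```bash
python3 -c "
from h import *
go(.632,.247,.404,0.5)"
```

```text
tcp [0.6122 0.1234 0.4105] yaw 0.5 shift [  21. -123.    6.] turn 0.0 F [ 2.1 -0.5 -0.8] t 4.95 gap 0.5 q6 1.58
```

servo_tool --rows '[[[10,-45,5],0,0],[[20,-90,5],0,0],[[21,-123,5],0,0],[[21,-123,5],0,0],[[21,-123,40],0,0],[[21,-123,75],0,0],[[21,-123,104],0,0],[[21,-123,104],0,0]]'

```text
t: 5.75
tcp_pos: [0.6303, 0.2454, 0.3014]
tool_rot: [1.0, 0.005, -0.005, 0.002]
force: [-1.1, -0.0, 0.1]
finger_gap: 0.503
```

```bash
python3 -c "
from h import *
go(.632,.247,.304,0.5)"
```

```text
tcp [0.6303 0.2454 0.3014] yaw 0.5 shift [ 2. -2. -3.] turn 0.0 F [-1.1 -0.   0.1] t 5.75 gap 0.5 q6 1.77
```

servo_tool --rows '[[[-10,0,-3],0,0],[[-18,0,-3],0,0],[[-25,0,-3],0,0],[[-32,0,-3],0,0],[[-39,0,-3],0,0],[[-46,0,-3],0,0],[[-53,0,-3],0,0],[[-60,0,-3],0,0]]'

```text
t: 6.55
tcp_pos: [0.5695, 0.2449, 0.305]
tool_rot: [1.0, 0.005, -0.006, 0.002]
force: [2.3, -0.0, 2.4]
finger_gap: 0.503
```

servo_tool --rows '[[[-7,0,0],0,0],[[-14,0,0],0,0],[[-21,0,0],0,0],[[-28,0,0],0,0],[[-35,0,0],0,0],[[-42,0,0],0,0],[[-49,0,0],0,0],[[-56,0,0],0,0]]'

```text
t: 7.35
tcp_pos: [0.5127, 0.2444, 0.3055]
tool_rot: [1.0, 0.005, -0.006, 0.002]
force: [-0.1, 0.4, -0.3]
finger_gap: 0.501
```

servo_tool --rows '[[[-7,0,0],0,0],[[-14,0,0],0,0],[[-14,0,0],0,0],[[-14,0,0],0,0],[[-14,0,0],0,0],[[-14,0,-30],0,0],[[-14,0,-65],0,0],[[-14,0,-100],0,0]]'

```text
t: 8.15
tcp_pos: [0.5002, 0.2445, 0.4064]
tool_rot: [1.0, 0.005, -0.006, 0.002]
force: [0.6, 0.7, 0.6]
finger_gap: 0.502
```

Run:
```python
from h import *
im,P,s=shot('scene'); cv2.imwrite('pics/s4.png',im)
it,T,s=shot('top'); cv2.imwrite('pics/t4.png',it); np.save('t4.npy',T)
for n,Q in (('scene',P),('top',T)):
    for k,(x0,x1,y0,y1) in dict(R=(.36,.6,-.36,-.15),L=(.33,.58,.15,.34)).items():
        m=(Q[...,0]>x0)&(Q[...,0]<x1)&(Q[...,1]>y0)&(Q[...,1]<y1)&(Q[...,2]>.025)&(Q[...,2]<.09)
        q=Q[m]; print(n,k,len(q),rect(q[:,:2]),q[:,2].max())
go(.45,-.4,.404,95)
```

```text
scene R 1601 (array([ 477.9, -276. ]), array([166.2, 134.1]), -84.88) 0.07989817273884703
scene L 2663 (array([430. , 246.4]), array([164.3, 131.1]), -89.96) 0.07914984467544639
top R 1647 (array([ 477.3, -276.1]), array([160.1, 131.7]), -84.69) 0.08313298060658547
top L 995 (array([432. , 245.4]), array([158.6, 128.5]), -89.73) 0.08251822038863588
tcp [0.5018 0.2451 0.4107] yaw 0.5 shift [-58. 645.   7.] turn -94.5 F [0.2 0.4 0.8] t 8.25 gap 0.5 q6 1.82
```

View pics/t4.png

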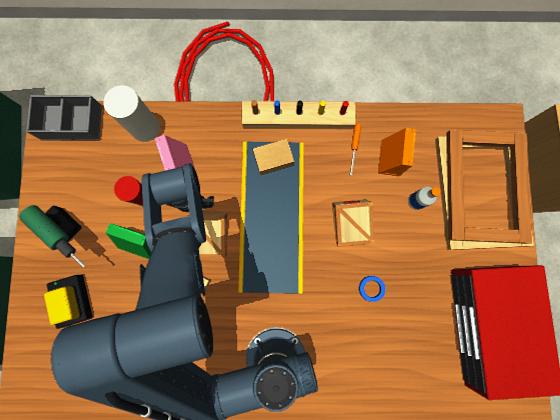

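Both crates lie on their sides: the right (stamped) at (352,222), the left partly hidden under the arm at (215,237). Moving to the outer side of the stamped crate with the tool turned so both fingers push its flank.

```bash
python3 -c "
from h import *
go(.49,-.382,.404,95.2)
im=cv2.imread('pics/s4.png').astype(int); r=(im[...,2]>120)&(im[...,1]<70)&(im[...,0]<70)
n,l,st,c=cv2.connectedComponentsWithStats(r.astype(np.uint8)); print([(x[4],k.round()) for x,k in zip(st,c) if x[4]>8][1:])"
```

```text
tcp [0.5018 0.2451 0.4107] yaw 0.5 shift [-18. 627.   7.] turn -94.7 F [0.2 0.4 0.8] t 8.25 gap 0.5 q6 1.82
[(np.int32(2526), array([207.,  62.])), (np.int32(11), array([148., 122.])), (np.int32(121), array([206., 188.])), (np.int32(41), array([103., 232.])), (np.int32(1450), array([441., 337.]))]
```

servo_tool --rows '[[[-1,45,0],-8,0.5],[[-2,93,0],-16,0.5],[[-3,141,0],-24,0.5],[[-4,189,0],-32,0.5],[[-5,237,0],-40,0.5],[[-6,285,0],-48,0.5],[[-7,333,0],-56,0.5],[[-8,381,0],-64,0.5]]'

```text
t: 9.05
tcp_pos: [0.4976, -0.1131, 0.4103]
tool_rot: [0.857, 0.514, -0.001, -0.0]
force: [0.9, -0.2, 0.6]
finger_gap: 0.75
```

```bash
python3 -c "
from h import *
go(.49,-.382,.404,95.2)"
```

```text
tcp [ 0.4976 -0.1131  0.4103] yaw 61.9 shift [-241.  120.    6.] turn -33.3 F [ 0.9 -0.2  0.6] t 9.05 gap 0.75 q6 0.05
```

servo_tool --rows '[[[-43,21,0],-8,0.5],[[-86,43,0],-16,0.5],[[-129,64,0],-24,0.5],[[-172,86,2],-33,0.5],[[-215,107,4],-33,0.5],[[-241,120,6],-33,0.5],[[-241,120,6],-33,0.5],[[-241,120,6],-33,0.5]]'

```text
t: 9.85
tcp_pos: [0.4896, -0.3826, 0.403]
tool_rot: [0.677, 0.736, -0.0, -0.002]
force: [-0.1, 1.8, -0.9]
finger_gap: 0.749
```

```bash
python3 -c "
from h import *
go(.49,-.382,.192,95.2)"
```

```text
tcp [ 0.4896 -0.3826  0.403 ] yaw 94.8 shift [  0.   1. 211.] turn -0.4 F [-0.1  1.8 -0.9] t 9.85 gap 0.75 q6 -0.93
```

servo_tool --rows '[[[0,0,45],0,0.5],[[0,0,90],0,0.5],[[0,0,135],0,0.5],[[0,0,170],0,0.5],[[0,0,195],0,0.5],[[0,0,208],0,0.5],[[0,0,208],0,0.5],[[0,0,208],0,0.5]]'

```text
t: 10.65
tcp_pos: [0.4897, -0.3818, 0.196]
tool_rot: [0.676, 0.737, -0.0, -0.001]
force: [0.3, 0.3, 0.3]
finger_gap: 0.753
```

servo_tool --rows '[[[10,0,0],0,0.5],[[20,0,0],0,0.5],[[28,0,0],0,0.5],[[36,0,0],0,0.5],[[44,0,0],0,0.5],[[52,0,0],0,0.5],[[60,0,0],0,0.5],[[68,0,0],0,0.5]]'

```text
t: 11.45
tcp_pos: [0.484, -0.3138, 0.1963]
tool_rot: [0.676, 0.736, -0.0, -0.0]
force: [0.7, -3.1, 2.0]
finger_gap: 0.749
```

```bash
cat >> h.py <<'E'
def where(ylo=-.36):
    im,Q,s=shot('scene')
    for z in (.025,.05):
        m=(Q[...,0]>.33)&(Q[...,0]<.6)&(Q[...,1]>ylo)&(Q[...,1]<.12)&(Q[...,2]>z)&(Q[...,2]<.085)
        m=cv2.morphologyEx(m.astype(np.uint8),cv2.MORPH_OPEN,np.ones((3,3)))>0
        q=Q[m]; print(z,len(q),rect(q[:,:2]),q.min(0).round(3),q.max(0).round(3))
    return im
E
python3 -c "
from h import *
go(.46,-.06,.192,95.2)
im=where(); cv2.imwrite('pics/s5.png',cv2.resize(im[100:300,130:430],None,fx=2.5,fy=2.5))"
```

```text
tcp [ 0.484  -0.3138  0.1963] yaw 94.9 shift [255.  -2.   4.] turn -0.3 F [ 0.7 -3.1  2. ] t 11.45 gap 0.75 q6 -0.85
0.025 1740 (array([ 475.5, -247.3]), array([164.2, 154.9]), -83.18) [ 0.387 -0.331  0.025] [ 0.558 -0.163  0.085]
0.05 957 (array([ 482.1, -247.1]), array([132.5, 154.4]), 5.99) [ 0.423 -0.331  0.05 ] [ 0.552 -0.165  0.085]
```

View pics/s5.png

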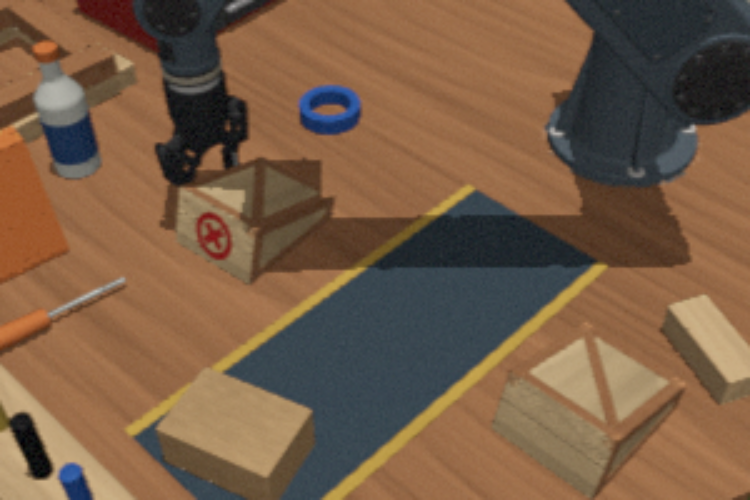

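The stamped crate (crop (215,235)) slides evenly with two-finger contact, and the left crate's base is bare. Pushing on.

servo_tool --rows '[[[10,0,0],0,0.5],[[20,0,0],0,0.5],[[30,0,0],0,0.5],[[41,0,0],0,0.5],[[52,0,0],0,0.5],[[63,0,0],0,0.5],[[74,0,0],0,0.5],[[85,0,0],0,0.5]]'

```text
t: 12.3
tcp_pos: [0.4759, -0.2262, 0.1961]
tool_rot: [0.676, 0.737, 0.0, -0.003]
force: [1.4, -2.5, -1.0]
finger_gap: 0.749
```

servo_tool --rows '[[[11,0,0],0,0.5],[[22,0,0],0,0.5],[[33,0,0],0,0.5],[[44,0,0],0,0.5],[[55,0,0],0,0.5],[[66,0,0],0,0.5],[[77,0,0],0,0.5],[[88,0,0],0,0.5]]'

```text
t: 13.1
tcp_pos: [0.4683, -0.1376, 0.1964]
tool_rot: [0.676, 0.737, 0.0, -0.003]
force: [0.5, -1.6, -1.5]
finger_gap: 0.75
```

```bash
python3 -c "
from h import *
go(.46,-.06,.192,95.2)
where(-.135)"
```

```text
tcp [ 0.4683 -0.1376  0.1964] yaw 94.9 shift [78. -2.  5.] turn -0.3 F [ 0.5 -1.6 -1.5] t 13.1 gap 0.75 q6 -0.6
0.025 1951 (array([458.1, -63.3]), array([164. , 137.8]), -85.05) [ 0.372 -0.134  0.025] [0.544 0.011 0.084]
0.05 1071 (array([477.9, -61.4]), array([111.6, 137.8]), 4.67) [ 0.428 -0.134  0.05 ] [0.536 0.011 0.084]
```

servo_tool --rows '[[[11,0,0],0,0.5],[[22,0,0],0,0.5],[[33,0,0],0,0.5],[[44,0,0],0,0.5],[[55,0,0],0,0.5],[[65,0,0],0,0.5],[[73,0,0],0,0.5],[[78,0,0],0,0.5]]'

```text
t: 13.95
tcp_pos: [0.4606, -0.0574, 0.1969]
tool_rot: [0.676, 0.737, -0.0, -0.004]
force: [0.8, -1.5, -0.3]
finger_gap: 0.749
```

servo_tool --rows '[[[0,0,0],0,0.5],[[-15,0,0],0,0.5],[[-40,0,0],0,0.5],[[-60,0,0],0,0.5],[[-60,0,-40],0,0.5],[[-60,0,-85],0,0.5],[[-60,0,-130],0,0.5],[[-60,0,-170],0,0.5]]'

```text
t: 14.75
tcp_pos: [0.4666, -0.1194, 0.3684]
tool_rot: [0.676, 0.737, 0.0, -0.004]
force: [0.6, -0.0, 0.0]
finger_gap: 0.75
```

```bash
python3 -c "
from h import *
go(.46,-.06,.192,95.2)
im=where(-.13); cv2.imwrite('pics/s6.png',im)
Q=shot('top')[1]
m=(Q[...,0]>.33)&(Q[...,0]<.6)&(Q[...,1]>-.1)&(Q[...,1]<.12)&(Q[...,2]>.025)&(Q[...,2]<.085); print(m.sum(),rect(Q[m][:,:2]))
go(.46,-.06,.192,95.2)"
```

```text
tcp [ 0.4666 -0.1194  0.3684] yaw 94.9 shift [ 59.  -0. 177.] turn -0.3 F [ 0.6 -0.   0. ] t 14.75 gap 0.75 q6 -0.57
0.025 2087 (array([451.6,  20.5]), array([164.7, 132.4]), -84.24) [ 0.364 -0.051  0.025] [0.536 0.093 0.078]
0.05 1150 (array([477.3,  22.7]), array([ 96.8, 132.6]), 6.62) [ 0.423 -0.046  0.05 ] [0.529 0.092 0.078]
1373 (array([451.3,  20.7]), array([159.9, 129.8]), -84.47)
tcp [ 0.4683 -0.12    0.3716] yaw 94.9 shift [ 60.  -4. 180.] turn -0.3 F [-0.6 -0.8  0.8] t 14.85 gap 0.75 q6 -0.57
```

View pics/s6.png

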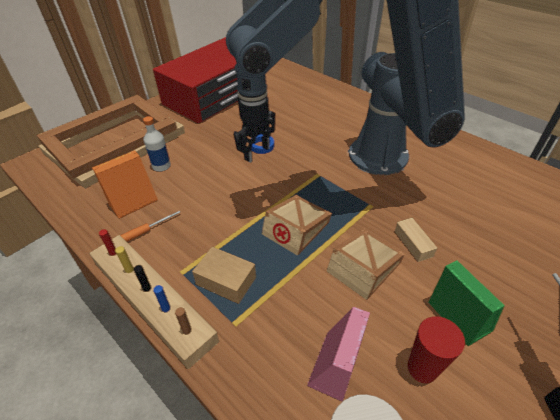

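The stamped crate (282,233 and around 297,222) lies between the yellow lines, centre about 4 mm from the centre line. The bare crate (365,262) is outside, about 0.23 m away. The other objects are in place and the gripper is clear.

```bash
python3 -c "
from station import sign_off
print(sign_off())"
```

```text
the job is handed in; nothing more can be done
None
```

I tipped both crates forward onto their sloped fronts with slow finger pushes. The right-hand crate had the red stamp; the left-hand base was bare. I then slid the stamped crate sideways into the dispatch lane with both fingers and handed the job in at about 15 s of the 64 s allowed.

- **Stamped crate:** both cameras put its centre at about (0.451, 0.021) m. That is about 3 mm from the lane's centre line, and within its length.
- **Bare crate:** it lies on its side about 0.23 m from the centre line. I measured that just after tipping it, and the last picture shows it still there.
- **Bystanders and gripper:** in the last picture the other things on the bench look undisturbed, judged by eye, and the gripper is clear. Force readings stayed within a few newtons.

No check failed or disagreed. `sign_off()` gives no verdict, so I don't have the official result.

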